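# Find the drilled blank by its index plunger and throw its cam clamp

### The arm

A 6-joint arm with a two-finger parallel gripper is mounted at the origin on the work surface. World frame = base frame: x ahead of the robot, y to its left, z up, the work surface at z = 0. Lengths are in m, angles in rad, forces in N, time in s.
With the tool pointing down it reaches from about 0.275 to 0.85 m from the base axis. Payload 5.2 kg.
Tool frame: the origin (TCP) lies midway between the tips of the shut fingers; the grasp point (between the pads) lies 19 mm behind it; z points along the fingers, y is the line along which they close (so a half turn about z gives the same grasp; the last joint's range is limited). The gripper opens to 85 mm and grips with 20 to 120 N. Pads are 22 mm wide; open, the fingers measure 114 mm over their backs; the gripper's body (76 mm by 85 mm) begins 54 mm behind the grasp point. The pads swing forward as they close: fully open they stand 13 mm farther back than shut.
Start: joints at [1.008, 0.259, 1.535, -0, 1.348, -0.203], TCP at [0.194, 0.515, 0.231] pointing down, gripper open.
Joint ranges: [-3.14, 3.14], [-0.91, 2.08], [0.19, 2.58], [-1.22, 4.36], [0.22, 2.71], [-3.12, 3.12]. Speed limits (rad/s): [2.57, 2.57, 3.14, 3.14, 3.14, 3.14].

### API

Orientations are given as a unit quaternion [x, y, z, w].
In Python, from bench import arm gives the robot as it stands.
- The arm moves only by the tool apply_moves, never from a script. Its arguments are lists of equal length, an entry for each row: "dr": the turn, a rotation vector about the world's x, y, z in rad, a list of three; "dp": the shift along the world's x, y, z in mm, a list of three; "claw": the opening, from 0 (shut) to 1 (fully open). A call has 1 to 20 rows; each row is the pose to reach, as a shift and turn from the pose commanded when the call began; what a row does not reach only later rows make up. A row lasts 1/12 s, in which the tool goes at most 41.7 mm and 7.16 degrees, less where a joint would pass 70% of its speed; a pose out of reach is approached as far as the arm can. A call with a gripper value outside its range is refused whole. The fingers move at their own pace and stop on an object; the grip force is fixed at half the most. Time passes only in rows, so rows that repeat a pose let the fingers close. It gives the time, the measured TCP pose, the force, the opening and the grip force at its end, in the units of the state.
- arm.state(): the state, without advancing time (a new reading comes with each control period).
- arm.read_camera(name): name is "scene" or "top" or "wrist"; returns (picture, depth): 420x560x3 uint8, blue, green, red; 420x560 float32, m along the optical axis (not along the pixel's ray), 0 where there is no reading.
- arm.camera_params(name): a dict with "fx", "fy", "cx", "cy" (pixels), "view" (4x4, takes a point from world to camera coordinates); the wrist camera has in their place "tool_from_camera" (4x4, takes a point from camera to tool coordinates, whose origin is the TCP and whose axes are the flange's). Camera axes: x right, y up, looking along -z (the intrinsics and any distortion apply to the point x, -y, -z); pixel columns grow to the right and rows downward; lengths in m; the calibration is good to about 2 mm. A picture is of the moment at which its call begins: read the wrist's pose just before it. camera_params takes no time and is no camera call.
- arm.finish_job(): hands the job in; it is judged then, once.
Trained networks look in the newest picture that a camera, given by its name, has taken for a name from the list of things; names that differ only in an ending like _2 or _b are one class to them, and where a whole thing is asked for, a point or a joint stands for the part that bears it (a point fixed in the world has none). Each returns a list of dicts, best first, with "score" (0 to 1); they miss things now and then, are a little off and sometimes report something else, mostly with a low value. They report only what shows in the picture. A call takes as long as a camera call.
- arm.look_for(camera, thing): "uv" ([column, row] in pixels, amid what is visible of it).
- arm.trace(camera, thing): "mask" (420x560 bool, what is visible of it) and "uv" ([column, row] in pixels, amid what is visible of it).
The state is a dict: "t": time; "joint_positions": joint angles; "joint_velocities": joint speeds; "joint_efforts": joint torques, N m; "tool_pos": TCP position; "tool_rot": TCP orientation; "contact_force": force on the tool from outside, world axes, zero at the start; "ft_torque": the same for the moment, N m; "opening": opening from 0.0 (shut) to 1.0 (fully open); "finger_force": force on a finger pad.
Only numpy, scipy, OpenCV 4.12 (cv2) and the standard library are available. Lean on these libraries where they do the work, as an engineer would, in place of code of your own. Each camera call takes 0.05 s, during which the arm holds its last target. There are 200 camera calls.

### The job

Two wooden blanks lie in the bench jig and only one of them is drilled right through: feel with each station's index plunger, pressing gently, and give up on one that strikes solid wood part-way, until one goes fully home. Then flip the cam lever of that same station over its high point, under the bridge, until it snaps fully closed. Leave the other lever open, never force anything, and do not disturb the other things on the bench.

Things in the scene. Friction and masses are not known exactly. Their poses are not given: they have to be found in the camera images.
- jig: Bench jig fixed to the bench: grey base board 270 x 380 x 12 mm, two equal stations, a at y = +75 mm and b at y = -75 mm of its frame. Origin: on the bench top, midway between the cam pivots; x points away from the robot (yaw within 0.2 rad), y left, z up. Each station has an index plunger at x = -95 mm and, at x = 0, a cam lever between steel cheeks (44 mm long, 58 mm over both, top 78 mm high).
- blank_a_hole (a point): Where station a's hole would be, hidden under the aluminium bush block (34 x 70 mm, top 62 mm above the bench) that carries the plunger. A pine blank 150 x 40 x 30 mm lies along x, its top 42 mm above the bench. One station's blank is drilled through, the other's has only a shallow pilot hole: it cannot be seen and changes from start to start.
- blank_b_hole (a point): The same for station b.
- bridge_edge (a point): Middle of the lower edge, nearest the robot, of a steel bridge over both stations: two bars with a 25 mm slot between, 85 mm deep in all and 380 mm across, underside 165 and top 199 mm above the bench, on posts at jig y = +-176, x = 85 to 115 mm. It bars an upright gripper from following a lever: come from the robot's side, tool tilted about 40 degrees, fingers forward and down under the bridge.
- plunger_a_top (a point): Centre of the top face of station a's plunger knob: black round knob 30 mm in diameter, 14 mm tall, top about 94 mm above the bench when raised. The plunger moves straight down.
- plunger_b_top (a point): The same for station b.
- plunger_a (a joint): Depth of station a's plunger in m: 0 raised, 0.016 fully home (knob 2 mm above the bush block). About 3 N of steady drag, no spring: it stays where it is left. Over a blank that is not drilled through it strikes wood at about 0.007 to 0.008 and goes no further.
- plunger_b (a joint): The same for station b.
- cam_a_pivot (a point): Pivot of station a's cam lever, in the middle of the lever's width, 62 mm above the bench; its axis is the jig's y. A steel spring strut beside the cheek, on the jig's outer side (31 to 51 mm from the station's middle, at most 78 mm above the bench), drives the lever over its centre.
- cam_b_pivot (a point): The same for station b.
- cam_a_tip (a point): Free end of station a's cam lever: a straight black bar 18 mm wide (along jig y) and 10 mm thick, running radially from 12 to 85 mm from the pivot.
- cam_b_tip (a point): The same for station b.
- cam_a (a joint): Angle of station a's lever, rad. 0 = open: it stands up, leaning 15 degrees back to the robot. It grows as the lever goes over the top, away from the robot; 1.571 = closed: pointing away from the robot, 15 degrees above level, under the bridge. A spring throws it back open until the high point at 1.1 (0.5 N m at 0, falling to nothing at 1.1); beyond, it snaps closed (up to 0.4 N m).
- cam_b (a joint): The same for station b.
- screwdriver: Bystander: screwdriver 150 mm long lying on the jig's base between the stations.
- tape: Bystander: tape measure 70 x 40 x 65 mm, standing left of the jig. Origin under its centre.
- glue: Bystander: white glue bottle 60 mm in diameter, 170 mm tall, right of the jig. Origin under its centre.
- offcut: Bystander: wood offcut 120 x 45 x 35 mm, right of the jig. Origin under its centre.
- mallet: Bystander: hammer 260 mm long lying at the left.
- tin: Bystander: open metal tin 80 mm in diameter, 90 mm tall, behind at the left. Origin under its centre.
- spanner: Bystander: spanner 170 mm long lying at the right.

How it is judged:
On the way, in this order (a step that is already met when the one before it is completed fails the run):
1. one index plunger is pushed fully home (over 14.5 mm), both levers still open (value of joint any of plunger_a, plunger_b above 0.0145 m and value of joint each of cam_a, cam_b below 0.5 rad), for 0.1 s.
2. the lever of that station is flipped over and snaps closed (over 1.45 rad) (((value of joint plunger_a above 0.0145 m and value of joint cam_a above 1.45 rad and value of joint cam_b below 0.2 rad) or (value of joint plunger_b above 0.0145 m and value of joint cam_b above 1.45 rad and value of joint cam_a below 0.2 rad))), for 0.2 s.
At the end, for the whole second after the job is handed in: One station has its plunger fully home (over 14.5 mm of 16) and its lever closed (over 1.45 rad of 1.571); the other station's lever is open (under 0.2 rad); every bystander lies within 40 mm of where it began (((value of joint plunger_a above 0.0145 m and value of joint cam_a above 1.45 rad and value of joint cam_b below 0.2 rad) or (value of joint plunger_b above 0.0145 m and value of joint cam_b above 1.45 rad and value of joint cam_a below 0.2 rad)) and distance of each of screwdriver, tape, glue, offcut, mallet, tin, spanner from where it was at the start of the episode below 0.04 m); the robot touches nothing.
It fails at once if a lever is thrown past its high point at a station whose plunger is not home ((value of joint cam_a above 1.2 rad and value of joint plunger_a below 0.0135 m) or (value of joint cam_b above 1.2 rad and value of joint plunger_b below 0.0135 m)).
It fails at once if the robot presses on the jig, a plunger or a lever with more than 35 N (contact force between any of the fingers, the arm and jig above 35 N).
It fails at once if a bystander is pushed more than 40 mm away (distance of any of screwdriver, tape, glue, offcut, mallet, tin, spanner from where it was at the start of the episode above 0.04 m).
It also fails if it takes over 56 s, if anything falls off the work surface, if the arm or the gripper's body presses on something with over 40 N, if the wrist force passes 120 N, or if a joint passes its speed limit or range.

## Working session

There is one attempt and no reset: what is moved stays moved. The work goes in short steps, Python scripts to look and compute and a tool call to move; the robot and the scene stay as the last step left them, time stands still between calls to the robot, and variables do not carry over. Pictures are saved under pics/ and viewed, at most 10 in all, crops included, and the job is handed in when it is done.

Besides the shell and the picture viewer there is one more tool, called as name(argument=value, ...) on one line, values as JSON. apply_moves: Moves the arm, as the interface text tells. Its arguments: {"type":"object","properties":{"dr":{"type":"array"},"dp":{"type":"array"},"claw":{"type":"array"}},"required":["dr","dp","claw"]}

```bash
mkdir -p pics; cat > h.py <<'E'
import numpy as np, cv2
from bench import arm
def world(cam,uv,depth,r=2):
    p=arm.camera_params(cam);u,v=uv
    d=depth[int(v)-r:int(v)+r+1,int(u)-r:int(u)+r+1];d=np.median(d[d>0])
    c=np.array([(u-p['cx'])/p['fx']*d,-(v-p['cy'])/p['fy']*d,-d,1])
    return (np.linalg.inv(p['view'])@c)[:3]
def proj(cam,X):
    p=arm.camera_params(cam);c=p['view']@np.append(X,1)
    return np.array([p['cx']+p['fx']*c[0]/-c[2],p['cy']-p['fy']*c[1]/-c[2]])
E
python3 - <<'E'
from h import *
print(arm.state()['tool_rot'])
for cam in ('scene','top'):
    im,d=arm.read_camera(cam)
    cv2.imwrite(f'pics/{cam}.png',im); np.save(f'{cam}_d.npy',d)
    p=arm.camera_params(cam); print(cam,{k:np.round(v,3).tolist() for k,v in p.items()})
    for t in ('plunger_a_top','cam_a_tip','cam_a_pivot','bridge_edge','blank_a_hole'):
        for o in arm.look_for(cam,t)[:4]:
            try: w=np.round(world(cam,o['uv'],d),3)
            except Exception as e: w=None
            print(t,np.round(o['uv'],1),round(o['score'],2),w)
E
```

```text
[ 1.78961163e-01  9.83855699e-01 -8.66166017e-04 -3.38312775e-04]
scene {'fx': 502.179, 'fy': 502.179, 'cx': 285.055, 'cy': 210.168, 'view': [[-0.889, 0.458, 0.004, 0.488], [-0.375, -0.733, 0.567, 0.099], [0.262, 0.503, 0.824, -1.714], [0.0, 0.0, 0.0, 1.0]]}
plunger_a_top [295.9 269.2] 0.15 [0.609 0.178 0.185]
cam_a_tip [314.6 269.9] 0.66 [0.543 0.168 0.109]
cam_a_pivot [294.9 270.9] 0.79 [0.613 0.18  0.183]
bridge_edge [294.7 267.5] 0.94 [0.61  0.172 0.185]
bridge_edge [308.3 225.7] 0.68 [0.481 0.02  0.087]
blank_a_hole [316.7 271. ] 0.7 [0.541 0.176 0.113]
top {'fx': 471.616, 'fy': 471.616, 'cx': 280.781, 'cy': 208.88, 'view': [[-0.019, -1.0, 0.002, -0.028], [0.998, -0.019, 0.055, -0.538], [-0.055, 0.003, 0.999, -1.502], [0.0, 0.0, 0.0, 1.0]]}
plunger_a_top [264.8 230.5] 0.63 [0.468 0.012 0.091]
plunger_a_top [429.3 244.2] 0.42 [ 0.414 -0.515  0.006]
cam_a_tip [211.5 205.5] 0.44 [0.547 0.173 0.098]
cam_a_tip [259.4 201. ] 0.39 [0.558 0.027 0.098]
cam_a_tip [231.9 192.9] 0.37 [0.592 0.119 0.012]
cam_a_pivot [236.5 195.5] 0.71 [0.583 0.104 0.011]
cam_a_pivot [137.4 257.6] 0.22 [0.39  0.421 0.021]
bridge_edge [232.9 195.7] 0.68 [0.583 0.116 0.012]
blank_a_hole [234.4 197. ] 0.83 [0.578 0.111 0.012]
blank_a_hole [140.7 167.7] 0.26 [0.68  0.414 0.006]
```

View pics/top.png

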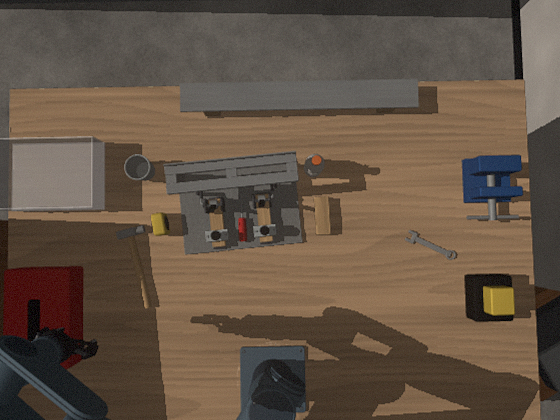

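View pics/scene.png

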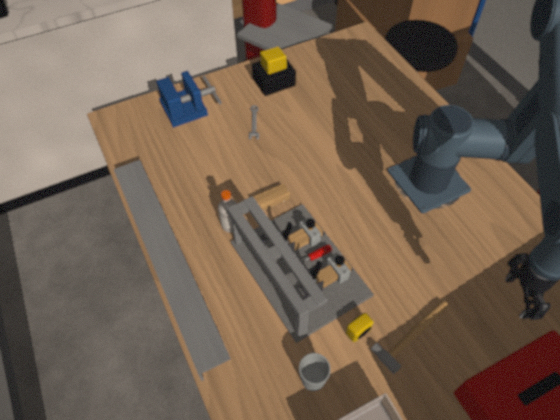

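The top view shows the jig at columns 165–305. The knobs are near (215,237) and (264,230), the bridge is near (232,172) and the screwdriver near (242,228). In the scene view the knobs are near (343,262) and (311,224). Next I'll fit the jig pose from the depth clouds.

```bash
python3 - <<'E'
from h import *
def cloud(cam):
    d=np.load(f'{cam}_d.npy');p=arm.camera_params(cam)
    v,u=np.mgrid[:420,:560]
    c=np.stack([(u-p['cx'])/p['fx']*d,-(v-p['cy'])/p['fy']*d,-d,np.ones_like(d)],-1)
    w=(c@np.linalg.inv(p['view']).T)[...,:3]; w[d==0]=np.nan
    return w
for cam in('top','scene'):
    w=cloud(cam);im=cv2.imread(f'pics/{cam}.png').astype(int)
    x,y,z=np.moveaxis(w,-1,0)
    roi=(x>.38)&(x<.8)&(y>-.16)&(y<.33)
    m=roi&(z>.185)&(z<.21)
    P=w[m]; r=cv2.minAreaRect(P[:,:2].astype(np.float32)*1000); print(cam,'bridge',np.round(r[0]),np.round(r[1]),round(r[2],1),'z',np.round(np.median(P[:,2]),4))
    print(' bench z',np.round(np.nanmedian(z[(x>.3)&(x<.36)&(y>-.1)&(y<.2)]),4), 'plate?',np.round(np.nanmedian(z[roi&(z>.008)&(z<.02)]),4))
    m=(roi&(z>.008)&(z<.018)&(np.ptp(im,axis=2)<25)).astype(np.uint8)
    n,l,s,_=cv2.connectedComponentsWithStats(m); i=1+np.argmax(s[1:,4])
    r=cv2.minAreaRect(w[l==i][:,:2].astype(np.float32)*1000); print(' plate',np.round(r[0]),np.round(r[1]),round(r[2],1))
    m=(roi&(z>.082)&(z<.105)&(x<.5)).astype(np.uint8)
    n,l,s,_=cv2.connectedComponentsWithStats(m)
    for i in range(1,n):
        if s[i,4]>4: print(' knob',s[i,4],np.round(w[l==i].mean(0),4),np.round(np.median(w[l==i][:,2]),4))
    m=(roi&(z>.11)&(z<.16)&(x>.47)&(x<.62)).astype(np.uint8)
    n,l,s,_=cv2.connectedComponentsWithStats(m)
    for i in range(1,n):
        if s[i,4]>4: print(' lever',s[i,4],np.round(w[l==i].mean(0),4),np.round(w[l==i].max(0),3))
    print({t:[(np.round(o['uv']).tolist(),round(o['score'],2)) for o in arm.look_for(cam,t)[:3]] for t in('plunger_b_top','cam_b_tip','jig','screwdriver','glue')})
E
```

```text
top bridge [636. 104.] [ 86. 379.] 4.8 z 0.188
 bench z 0.0004 plate? 0.0125
 plate [513.  93.] [197. 379.] 4.8
 knob 74 [0.4706 0.0149 0.0913] 0.0918
 knob 79 [0.4582 0.1635 0.0932] 0.0932
 lever 33 [0.5474 0.022  0.1355] [0.557 0.031 0.147]
 lever 34 [0.535  0.1691 0.1361] [0.544 0.177 0.149]
{'plunger_b_top': [([264.0, 230.0], 0.52)], 'cam_b_tip': [([261.0, 199.0], 0.62)], 'jig': [([234.0, 196.0], 0.6)], 'screwdriver': [([242.0, 227.0], 0.59)], 'glue': [([313.0, 164.0], 0.78), ([139.0, 256.0], 0.15)]}
scene bridge [637. 104.] [ 86. 382.] 4.7 z 0.1881
 bench z 0.0005 plate? 0.0126
 plate [550.  98.] [268. 380.] 4.5
 knob 79 [0.472  0.0177 0.0905] 0.0907
 knob 91 [0.4599 0.1669 0.0925] 0.0926
 lever 62 [0.5496 0.025  0.1308] [0.558 0.032 0.151]
 lever 70 [0.5373 0.174  0.1309] [0.548 0.182 0.148]
{'plunger_b_top': [([296.0, 271.0], 0.59)], 'cam_b_tip': [([294.0, 269.0], 0.64), ([288.0, 232.0], 0.44)], 'jig': [([294.0, 269.0], 0.77)], 'screwdriver': [([317.0, 252.0], 0.5)], 'glue': [([227.0, 211.0], 0.68)]}
```

apply_moves(dr=[[0,0,0.443],[0,0,0.443],[0,0,0.443],[0,0,0.443],[0,0,0.443],[0,0,0.443],[0,0,0.443],[0,0,0.443],[0,0,0.443],[0,0,0.443],[0,0,0.443],[0,0,0.443],[0,0,0.443],[0,0,0.443],[0,0,0.443],[0,0,0.443]], dp=[[265,-350,0],[265,-350,0],[265,-350,0],[265,-350,0],[265,-350,0],[265,-350,0],[265,-350,0],[265,-350,0],[265,-350,0],[265,-350,0],[265,-350,0],[265,-350,-100],[265,-350,-100],[265,-350,-100],[265,-350,-100],[265,-350,-100]], claw=[0,0,0,0,0,0,0,0,0,0,0,0,0,0,0,0])

```text
t: 2.43
tool_pos: [0.4583, 0.1647, 0.131]
tool_rot: [-0.041, 0.999, -0.0, -0.001]
contact_force: [0.2, -0.4, -0.2]
opening: -0.001
finger_force: 0.0
```

```bash
python3 - <<'E'
from h import *
s=arm.state();print(s['t'],np.round(s['tool_pos'],4),np.round(s['contact_force'],2),s['opening'])
from scipy.spatial.transform import Rotation as R
print(R.from_quat(s['tool_rot']).as_matrix().round(3),np.round(s['joint_positions'],3))
print(np.round(arm.camera_params('wrist')['tool_from_camera'],3))
im,d=arm.read_camera('wrist');cv2.imwrite('pics/w1.png',im)
E
```

```text
2.4333 [0.4583 0.1647 0.131 ] [ 0.18 -0.42 -0.16] -0.001273156998225839
[[-0.997 -0.083 -0.002]
 [-0.083  0.997 -0.   ]
 [ 0.002 -0.    -1.   ]] [ 0.115  0.243  1.822  0.     1.078 -1.538]
[[-0.     0.957  0.289  0.074]
 [ 1.     0.    -0.001 -0.   ]
 [-0.001  0.289 -0.957 -0.142]
 [ 0.     0.     0.     1.   ]]
```

View pics/w1.png

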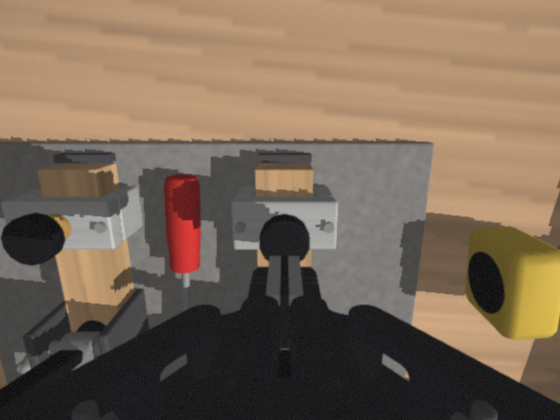

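The wrist view shows the shut fingertips at (285,260), centred sideways over knob a at (285,240). I'll descend gently.

apply_moves(dr=[[0,0,0],[0,0,0],[0,0,0],[0,0,0],[0,0,0],[0,0,0],[0,0,0],[0,0,0],[0,0,0],[0,0,0]], dp=[[0,0,-15],[0,0,-30],[0,0,-33],[0,0,-34],[0,0,-35],[0,0,-36],[0,0,-37],[0,0,-38],[0,0,-39],[0,0,-40]], claw=[0,0,0,0,0,0,0,0,0,0])

```text
t: 3.32
tool_pos: [0.4591, 0.1649, 0.0917]
tool_rot: [-0.042, 0.999, 0.0, 0.001]
contact_force: [0.4, -0.7, 2.7]
opening: 0.001
finger_force: 1.3
```

apply_moves(dr=[[0,0,0],[0,0,0],[0,0,0]], dp=[[0,0,-1],[0,0,-2],[0,0,-3]], claw=[0,0,0])

```text
t: 3.57
tool_pos: [0.459, 0.1649, 0.0884]
tool_rot: [-0.042, 0.999, 0.0, 0.0]
contact_force: [1.5, 1.6, 2.5]
opening: -0.001
finger_force: 1.3
```

apply_moves(dr=[[0,0,0],[0,0,0]], dp=[[0,0,-0.5],[0,0,-1]], claw=[0,0])

```text
t: 3.73
tool_pos: [0.4591, 0.1648, 0.0874]
tool_rot: [-0.042, 0.999, 0.0, 0.0]
contact_force: [1.7, 1.4, 3.0]
opening: 0.001
finger_force: 1.3
```

apply_moves(dr=[[0,0,0],[0,0,0]], dp=[[0,0,-0.5],[0,0,-1]], claw=[0,0])

```text
t: 3.9
tool_pos: [0.459, 0.1649, 0.0864]
tool_rot: [-0.042, 0.999, 0.0, 0.0]
contact_force: [1.0, 0.9, 2.4]
opening: 0.001
finger_force: 1.3
```

apply_moves(dr=[[0,0,0],[0,0,0]], dp=[[0,0,-0.5],[0,0,-1]], claw=[0,0])

```text
t: 4.07
tool_pos: [0.4588, 0.1648, 0.0854]
tool_rot: [-0.042, 0.999, -0.0, 0.0]
contact_force: [1.3, 0.5, 2.3]
opening: -0.005
finger_force: 1.3
```

apply_moves(dr=[[0,0,0],[0,0,0]], dp=[[0,0,-0.3],[0,0,-0.6]], claw=[0,0])

```text
t: 4.23
tool_pos: [0.4587, 0.1648, 0.0847]
tool_rot: [-0.042, 0.999, -0.0, 0.0]
contact_force: [1.8, -0.1, 2.8]
opening: -0.001
finger_force: 1.3
```

apply_moves(dr=[[0,0,0],[0,0,0]], dp=[[0,0,-0.5],[0,0,-1]], claw=[0,0])

```text
t: 4.4
tool_pos: [0.4587, 0.1648, 0.0837]
tool_rot: [-0.042, 0.999, -0.0, 0.0]
contact_force: [1.3, 0.3, 3.3]
opening: -0.001
finger_force: 1.3
```

apply_moves(dr=[[0,0,0],[0,0,0]], dp=[[0,0,-0.5],[0,0,-1]], claw=[0,0])

```text
t: 4.57
tool_pos: [0.4587, 0.1647, 0.0827]
tool_rot: [-0.042, 0.999, -0.0, 0.0]
contact_force: [2.1, 0.1, 1.8]
opening: -0.005
finger_force: 1.3
```

apply_moves(dr=[[0,0,0],[0,0,0],[0,0,0],[0,0,0]], dp=[[0,0,-0.5],[0,0,-1],[0,0,-1.5],[0,0,-2]], claw=[0,0,0,0])

```text
t: 4.9
tool_pos: [0.4586, 0.1648, 0.0807]
tool_rot: [-0.042, 0.999, -0.0, -0.0]
contact_force: [1.3, -0.3, 2.4]
opening: 0.003
finger_force: 1.3
```

Over 10 mm of travel with only drag, so station a is the drilled one. I'll continue to the stop.

apply_moves(dr=[[0,0,0],[0,0,0]], dp=[[0,0,-0.5],[0,0,-1]], claw=[0,0])

```text
t: 5.07
tool_pos: [0.4586, 0.1648, 0.0797]
tool_rot: [-0.042, 0.999, -0.0, 0.0]
contact_force: [1.8, -0.5, 1.8]
opening: -0.0
finger_force: 1.3
```

apply_moves(dr=[[0,0,0],[0,0,0]], dp=[[0,0,-0.5],[0,0,-1]], claw=[0,0])

```text
t: 5.23
tool_pos: [0.4586, 0.1648, 0.0786]
tool_rot: [-0.042, 0.999, -0.0, -0.0]
contact_force: [2.4, 0.1, 2.1]
opening: -0.001
finger_force: 1.3
```

apply_moves(dr=[[0,0,0],[0,0,0]], dp=[[0,0,-0.3],[0,0,-0.6]], claw=[0,0])

```text
t: 5.4
tool_pos: [0.4586, 0.1648, 0.078]
tool_rot: [-0.042, 0.999, -0.0, -0.0]
contact_force: [1.9, 0.2, 3.0]
opening: 0.003
finger_force: 1.7
```

apply_moves(dr=[[0,0,0],[0,0,0]], dp=[[0,0,-0.3],[0,0,-0.5]], claw=[0,0])

```text
t: 5.57
tool_pos: [0.4586, 0.1648, 0.078]
tool_rot: [-0.042, 0.999, -0.0, 0.0]
contact_force: [-0.2, -0.5, 9.3]
opening: -0.002
finger_force: 4.4
```

apply_moves(dr=[[0,0,0],[0,0,0]], dp=[[0,0,-0.2],[0,0,-0.4]], claw=[0,0])

```text
t: 5.73
tool_pos: [0.4587, 0.1648, 0.078]
tool_rot: [-0.042, 0.999, -0.0, 0.0]
contact_force: [-1.4, 0.5, 12.8]
opening: 0.001
finger_force: 6.1
```

Plunger a stopped at z = 0.078, which is fully home. Now I'll lift off, tilt the tool 50° and move in behind lever a.

apply_moves(dr=[[0,0,0],[0,0,0],[0.073,-0.87,0],[0.073,-0.87,0],[0.073,-0.87,0],[0.073,-0.87,0],[0.073,-0.87,0],[0.073,-0.87,0],[0.073,-0.87,0],[0.073,-0.87,0],[0.073,-0.87,0],[0.073,-0.87,0],[0.073,-0.87,0],[0.073,-0.87,0]], dp=[[0,0,40],[0,0,80],[0,0,80],[0,0,80],[0,0,80],[0,0,80],[0,0,80],[0,0,80],[0,0,80],[0,0,80],[0,0,80],[20,2,60],[35,3.5,40],[35,3.5,40]], claw=[0,0,0,0,0,0,0,0,0,0,0,0,0,0])

```text
t: 6.9
tool_pos: [0.4723, 0.1935, 0.1881]
tool_rot: [-0.026, 0.919, -0.001, 0.393]
contact_force: [1.5, -2.1, 1.2]
opening: 0.001
finger_force: 0.0
```

```bash
python3 - <<'E'
from h import *
from scipy.spatial.transform import Rotation as R
s=arm.state();print(s['t'],np.round(s['tool_pos'],4),np.round(s['contact_force'],2))
T=np.eye(4);T[:3,:3]=R.from_quat(s['tool_rot']).as_matrix();T[:3,3]=s['tool_pos'];print(T[:3,:3].round(3),np.round(s['joint_positions'],3))
im,d=arm.read_camera('wrist');cv2.imwrite('pics/w2.png',im)
p=arm.camera_params('wrist');v,u=np.mgrid[:420,:560]
c=np.stack([(u-p['cx'])/p['fx']*d,-(v-p['cy'])/p['fy']*d,-d,np.ones_like(d)],-1)
w=(c@(T@p['tool_from_camera']).T)[...,:3]
ex=np.array([.9965,.0837]);ey=np.array([-.0837,.9965]);o=np.array([.5536,.1735])
q=w[...,:2]-o;J=np.stack([q@ex,q@ey,w[...,2]],-1)*1000;J[d==0]=np.nan
np.save('J.npy',J)
h,y,z=np.moveaxis(J,-1,0)
b=(h>15)&(h<60)&(abs(y+75)<150)&(z>130)&(z<215)
print('bridge front h,z pct',np.percentile(h[b],[2,50,98]).round(),np.percentile(z[b],[1,5,50,95,99]).round())
m=(abs(h)<40)&(abs(y)<9)&(z>95)&(z<155);print('lever',m.sum(),np.nanmean(J[m],0).round(1))
E
```

```text
6.9 [0.4723 0.1935 0.1881] [ 1.49 -2.1   1.23]
[[-0.69  -0.048  0.722]
 [-0.05   0.999  0.019]
 [-0.722 -0.023 -0.692]] [ 0.315 -0.039  2.317 -1.22   0.221 -0.187]
bridge front h,z pct [33. 35. 55.] [165. 166. 176. 186. 186.]
lever 1404 [-2.140e+01  1.000e-01  1.229e+02]
```

View pics/w2.png

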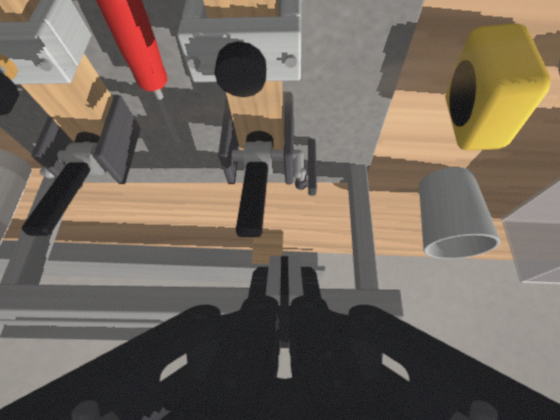

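The wrist view shows knob a at (241,70), pressed down, lever a at (255,200) and lever b at (60,195), with the bridge ahead of them. The 50° tilt ran into the joint 4 and 5 limits, so I'll first check what pose is commanded and then use a smaller tilt.

apply_moves(dr=[[0,0,0]], dp=[[0,0,0]], claw=[0])

```text
t: 7.03
tool_pos: [0.4729, 0.1938, 0.1893]
tool_rot: [-0.031, 0.919, -0.003, 0.394]
contact_force: [0.3, 0.2, -0.2]
opening: -0.001
finger_force: 0.0
```

```bash
python3 - <<'E'
from h import *
s=arm.state();print(s['t'],np.round(s['tool_pos'],4),np.round(s['tool_rot'],4),np.round(s['joint_positions'],3))
E
```

```text
7.0333 [0.4729 0.1938 0.1893] [-0.0309  0.9187 -0.0028  0.3936] [ 0.315 -0.04   2.316 -1.219  0.221 -0.199]
```

```bash
cat > tgt.py <<'E'
from h import *
import sys
from scipy.spatial.transform import Rotation as R
ex=np.array([.9965,.0837,0]);ey=np.array([-.0837,.9965,0]);o=np.array([.5536,.1735,0])
def delta(h,z,deg,y=0):
    s=arm.state();t=np.radians(deg)
    tz=np.sin(t)*ex-np.cos(t)*np.array([0,0,1]);M=np.stack([np.cross(ey,tz),ey,tz],1)
    dr=(R.from_matrix(M)*R.from_quat(s['tool_rot']).inv()).as_rotvec()
    return dr.round(3),((o+h*ex+y*ey+[0,0,z])-s['tool_pos'])*1000
if __name__=='__main__':
    h,z,deg=map(float,sys.argv[1:4])
    s=arm.state();print(s['t'],np.round(s['joint_positions'],3),np.round(s['contact_force'],1))
    print(*delta(h,z/1000,deg))
E
python3 tgt.py -60 160 25
```

```text
7.0333 [ 0.315 -0.04   2.316 -1.219  0.221 -0.199] [ 0.3  0.2 -0.2]
[0.003 0.374 0.023] [-5.97093286e+04 -5.04231914e+03 -2.92982462e+01]
```

apply_moves(dr=[[0.003,0.374,0.023],[0.003,0.374,0.023],[0.003,0.374,0.023],[0.003,0.374,0.023],[0.003,0.374,0.023],[0.003,0.374,0.023],[0.003,0.374,0.023],[0.003,0.374,0.023],[0.003,0.374,0.023]], dp=[[0,0,0],[0,0,0],[0,0,0],[10,-13,-10],[21,-25,-20],[21,-25,-29],[21,-25,-29],[21,-25,-29],[21,-25,-29]], claw=[0,0,0,0,0,0,0,0,0])

```text
t: 7.78
tool_pos: [0.4953, 0.167, 0.1606]
tool_rot: [-0.039, 0.975, 0.008, 0.217]
contact_force: [0.0, -1.3, -0.4]
opening: 0.003
finger_force: 0.0
```

```bash
sed -i 's/print(\*delta(h,z/print(*delta(h\/1000,z/' tgt.py; python3 tgt.py -50 120 38
```

```text
7.7833 [ 0.126  0.058  2.062 -0.038  0.585 -1.497] [ 0.  -1.3 -0.4]
[ 0.019 -0.225  0.005] [  8.42708012   2.28737642 -40.58381342]
```

apply_moves(dr=[[0.019,-0.1,0.005],[0.019,-0.175,0.005],[0.019,-0.175,0.005],[0.019,-0.175,0.005],[0.019,-0.175,0.005]], dp=[[0,2,-20],[4,2.3,-40],[10,2.4,-48],[10,2.4,-48],[10,2.4,-48]], claw=[0,0,0,0,0])

```text
t: 8.2
tool_pos: [0.5065, 0.1733, 0.1252]
tool_rot: [-0.041, 0.954, 0.014, 0.295]
contact_force: [0.8, 0.4, 0.7]
opening: 0.004
finger_force: 0.0
```

```bash
python3 tgt.py -28 112 36;python3 tgt.py 2 114 40;python3 tgt.py 20 112 40
```

```text
8.2 [ 0.14   0.107  2.219 -0.131  0.219 -1.397] [0.8 0.4 0.7]
[-0.    -0.029 -0.003] [ 19.24531046  -2.13024079 -13.19244966]
8.2 [ 0.14   0.107  2.219 -0.131  0.219 -1.397] [0.8 0.4 0.7]
[ 0.006 -0.098 -0.003] [ 49.14031046   0.38075921 -11.19244966]
8.2 [ 0.14   0.107  2.219 -0.131  0.219 -1.397] [0.8 0.4 0.7]
[ 0.006 -0.098 -0.003] [ 67.07731046   1.88735921 -13.19244966]
```

```bash
cat > kin.py <<'E'
from tgt import *
from scipy.optimize import lsq_linear, least_squares
D=[([1.008,.259,1.535,0,1.348],[.194,.515,.231]),([.115,.243,1.822,0,1.078],[.4583,.1647,.131]),
([.126,.058,2.062,-.038,.585],[.4953,.167,.1606]),([.14,.107,2.219,-.131,.219],[.5065,.1733,.1252]),([.315,-.04,2.316,-1.219,.221],[.4729,.1938,.1893])]
def fk(p,q):
    r0,z0,L1,e,L2,LT,d=p;a=q[1];b=q[1]+q[2]
    f=np.array([np.sin(b),0,np.cos(b)]);n=np.array([np.cos(b),0,-np.sin(b)]);l=np.array([0,1,0])
    m=n*np.cos(q[3])+SG*l*np.sin(q[3])
    P=np.array([r0+L1*np.sin(a),d,z0+L1*np.cos(a)])+e*n+L2*f+LT*(np.cos(q[4])*f+np.sin(q[4])*m)
    c,s=np.cos(q[0]),np.sin(q[0]);return np.array([c*P[0]-s*P[1],s*P[0]+c*P[1],P[2]])
best=None
for SG in(1,-1):
    f=lambda p:np.r_[np.concatenate([fk(p,q)-x for q,x in D]),1e-3*(p-np.array([0,.3,.4,0,.4,.25,.11]))]
    r=least_squares(f,[0,.3,.4,0,.4,.25,.11])
    if best is None or r.cost<best[0].cost: best=(r,SG)
r,SG=best;p=r.x
if __name__=='__main__':
    print(p.round(4),SG,(r.fun[:15]*1000).round(1))
    for h,z in[(-30,110),(-28,125),(-28,135),(0,115),(0,130),(20,115),(30,112),(40,100),(40,95),(45,90)]:
        X=o+np.array([h*ex[0],h*ex[1],z])/1000
        g=lambda v:fk(p,[v[0],v[1],v[2],0,.25])-X
        s=least_squares(g,[.12,.1,2.2]).x
        print(h,z,'max tilt deg',np.degrees(np.pi-s[1]-s[2]-.25).round(1))
E
python3 kin.py
```

```text
[-0.0007  0.2208  0.537   0.0608  0.4262  0.3554  0.1109] 1 [-0.3 -0.1 -0.1  0.2 -0.1 -0.   0.2  0.   0.1 -0.2 -0.1 -0.3 -0.   0.
  0.4]
-30 110 max tilt deg 31.9
-28 125 max tilt deg 33.4
-28 135 max tilt deg 34.5
0 115 max tilt deg 32.9
0 130 max tilt deg 34.4
20 115 max tilt deg 33.3
30 112 max tilt deg 33.3
40 100 max tilt deg 32.4
40 95 max tilt deg 32.0
45 90 max tilt deg 31.7
```

apply_moves(dr=[[-0.006,0.041,-0.003],[-0.006,0.041,-0.003],[-0.006,0.041,-0.003],[-0.006,0.041,-0.003]], dp=[[0,-2,0],[5,-3,-11],[5,-3,-11],[5,-3,-11]], claw=[0,0,0,0])

```text
t: 8.53
tool_pos: [0.5121, 0.17, 0.1146]
tool_rot: [-0.039, 0.96, 0.012, 0.276]
contact_force: [-0.5, -0.5, -0.0]
opening: 0.002
finger_force: 0.0
```

```bash
python3 tgt.py -42 114 32; python3 - <<'E'
from tgt import *
for h,z in[(-30,113),(-14,116),(1,113.5),(14.5,107),(21.5,101),(26,95),(29,89),(30.5,87)]: print(h,z,delta(h/1000,z/1000,32)[1].round(1))
E
```

```text
8.5333 [ 0.131  0.139  2.189 -0.101  0.256 -1.432] [-0.5 -0.5 -0. ]
[-0.001  0.001  0.002] [-0.39807586  0.00552505 -0.6265026 ]
-30 113 [11.6  1.  -1.6]
-14 116 [27.5  2.3  1.4]
1 113.5 [42.5  3.6 -1.1]
14.5 107 [55.9  4.7 -7.6]
21.5 101 [ 62.9   5.3 -13.6]
26 95 [ 67.4   5.7 -19.6]
29 89 [ 70.4   5.9 -25.6]
30.5 87 [ 71.8   6.1 -27.6]
```

apply_moves(dr=[[0,0,0],[0,0,0],[0,0,0],[0,0,0],[0,0,0],[0,0,0],[0,0,0],[0,0,0]], dp=[[6,0.5,-1],[10,0.8,-1.5],[13,1.1,-1],[16,1.4,-0.5],[19,1.6,0],[22,1.8,0.6],[25,2.1,1.2],[27.5,2.3,1.4]], claw=[0,0,0,0,0,0,0,0])

```text
t: 9.2
tool_pos: [0.5354, 0.1718, 0.113]
tool_rot: [-0.039, 0.962, 0.011, 0.271]
contact_force: [-9.7, -0.9, 6.3]
opening: 0.003
finger_force: 4.6
```

apply_moves(dr=[[0,0,0],[0,0,0],[0,0,0],[0,0,0],[0,0,0],[0,0,0],[0,0,0],[0,0,0]], dp=[[4,0.3,0],[8,0.6,-0.5],[12,1,-1],[16,1.3,-2],[20,1.7,-4],[24,2,-6],[27,2.3,-8],[29,2.4,-9]], claw=[0,0,0,0,0,0,0,0])

```text
t: 9.87
tool_pos: [0.568, 0.1747, 0.1066]
tool_rot: [-0.039, 0.961, 0.012, 0.275]
contact_force: [-3.6, 0.7, 6.3]
opening: -0.0
finger_force: 2.9
```

```bash
python3 tgt.py 14.5 107 32; python3 - <<'E'
from h import *
im,d=arm.read_camera('wrist');cv2.imwrite('pics/w3.png',im)
E
```

```text
9.8667 [ 0.124  0.239  2.08  -0.083  0.266 -1.455] [-3.6  0.7  6.3]
[-0.001 -0.     0.002] [0.01565667 0.04563667 0.43887375]
```

View pics/w3.png

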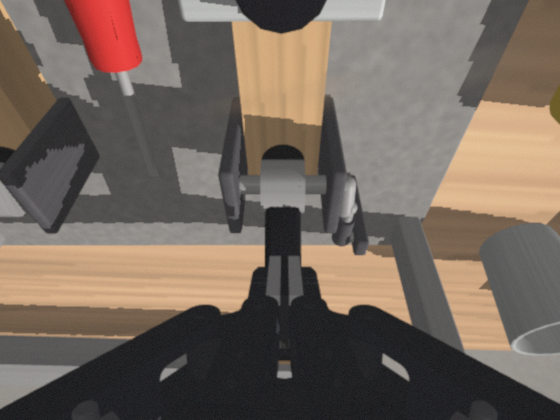

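The wrist view shows the shut fingertips bearing centrally on lever a at (283,235), which is swinging away. I'll continue down and forward past the high point.

apply_moves(dr=[[0,0,0],[0,0,0],[0,0,0],[0,0,0],[0,0,0],[0,0,0]], dp=[[3.5,0.3,-3],[7,0.6,-6],[9.5,0.8,-9],[11.5,1,-12],[13,1.1,-15],[14,1.2,-18]], claw=[0,0,0,0,0,0])

```text
t: 10.42
tool_pos: [0.5806, 0.1754, 0.0866]
tool_rot: [-0.039, 0.961, 0.011, 0.273]
contact_force: [0.5, -0.9, 0.1]
opening: 0.0
finger_force: 0.0
```

```bash
python3 tgt.py 29 89 32; python3 - <<'E'
from h import *
im,d=arm.read_camera('wrist');cv2.imwrite('pics/w4.png',im)
E
```

```text
10.4167 [ 0.122  0.294  2.068 -0.095  0.226 -1.444] [ 0.5 -0.9  0.1]
[ 0.    -0.004  0.002] [1.84969829 0.50858435 2.40034683]
```

View pics/w4.png

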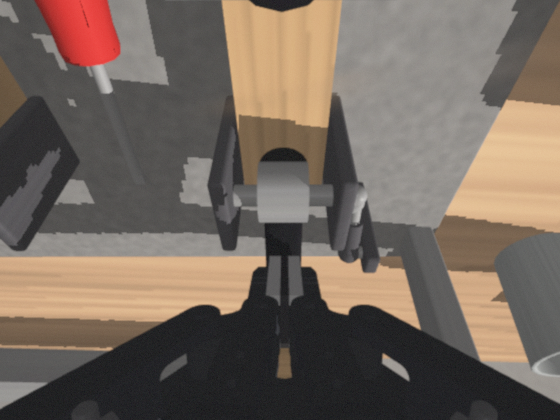

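The contact force fell to zero and the lever is no longer bearing on the tips at (283,245), so it has probably snapped closed. I'll retract along the tool axis and check.

apply_moves(dr=[[0,0,0],[0,0,0],[0,0,0],[0,0,0],[0,0,0],[0,0,0],[0,0,0],[0,0,0],[0,0,0],[0,0,0]], dp=[[-10,-1,14],[-25,-2,34],[-45,-4,60],[-65,-5,90],[-90,-7,120],[-120,-9,140],[-150,-12,150],[-150,-12,150],[-150,-12,150],[-150,-12,150]], claw=[0,0,0,0,0,0,0,0,0,0])

```text
t: 11.3
tool_pos: [0.4311, 0.1635, 0.2374]
tool_rot: [-0.039, 0.961, 0.011, 0.274]
contact_force: [0.1, 0.1, -0.2]
opening: 0.006
finger_force: 0.0
```

```bash
python3 tgt.py -120 230 32; python3 - <<'E'
from tgt import *
s=arm.state();im,d=arm.read_camera('wrist');cv2.imwrite('pics/w5.png',im)
T=np.eye(4);T[:3,:3]=R.from_quat(s['tool_rot']).as_matrix();T[:3,3]=s['tool_pos']
p=arm.camera_params('wrist');v,u=np.mgrid[:420,:560]
c=np.stack([(u-p['cx'])/p['fx']*d,-(v-p['cy'])/p['fy']*d,-d,np.ones_like(d)],-1)
w=(c@(T@p['tool_from_camera']).T)[...,:3]
q=w-o;J=np.stack([q@ex,q@ey,w[...,2]],-1)*1000;J[d==0]=np.nan
h,y,z=np.moveaxis(J,-1,0)
for n,y0 in(('a',0),('b',-150)):
    m=(h>-45)&(h<85)&(abs(y-y0)<7)&(z>80)&(z<155)
    print(n,m.sum(),[np.round(np.nanmean(J[m&(abs(h-k)<6)],0)) for k in(-20,-10,30,45,60,75) if (m&(abs(h-k)<6)).sum()>5])
    m=(abs(h+95)<8)&(abs(y-y0)<8);print('knob z',np.nanmedian(z[m]),m.sum())
E
```

```text
11.3 [ 0.147 -0.215  2.144 -0.056  0.658 -1.471] [ 0.1  0.1 -0.2]
[-0.    -0.002  0.002] [ 2.91187789 -0.08012516 -7.39930029]
a 231 [array([49., -1., 80.]), array([60.,  0., 83.]), array([74.,  0., 86.])]
knob z 77.256072616083 303
b 717 [array([ -21., -150.,  121.]), array([ -13., -149.,   90.])]
knob z 90.03314017158215 437
```

View pics/w5.png

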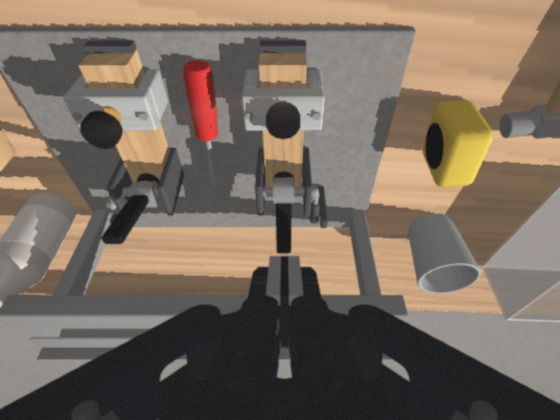

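The view shows lever a at (284,220) lying closed, about 15° above level and matching the expected heights. Lever b stands open at (127,215), knob a is home (z 77 mm), and the arm is clear of everything.

```bash
python3 -c "
from bench import arm
print(arm.finish_job())"
```

```text
the job is handed in; nothing more can be done
None
```

Job handed in with station a's plunger fully home and its lever measured closed; lever b is still open, plunger b was never touched, and I saw no bystander disturbed (the hand-in gave no verdict).

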